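# Shut and bolt the box of green stones

### The job

Two stone boxes stand with their drawers open. Push the drawer with the green stones fully home with your fingertips, and only then push the red tab on that box's lid sideways, against its side, as far as it goes, so that the bolt's steel finger stands in front of the drawer. Only push, never pinch or grasp, do not touch the green stones, and leave the box with the white stones open and everything else on the bench where it is.

Things in the scene. Friction and masses are not known exactly. Their poses are not given: they have to be found in the camera images.
- green_box: Stone box whose drawer holds two dark green stones: low dark wooden box fixed to the bench, 120 (x) by 130 (y) mm, lid top 58 mm up; origin at the centre of its underside. Its -x side is the front, where its drawer slides out; its +y is its left for one who faces the front. The green and white boxes are alike but for the stones; either may be the left one on the bench.
- green_drawer (a joint): Drawer of the green box: 0 = fully home, up to 0.060 m = pulled out along the box's -x. Starts 0.030 to 0.055. About 1.5 N of friction; stays where it is left. Behind its panel the tray is filled with grey felt, level with the panel's top; the stones stand up to 14 mm above the felt, centres about 27 mm behind the panel's face.
- green_front (a point): Centre of the outer face of the green drawer's plain front panel (92 mm wide, from 6 to 38 mm above the bench), 22 mm up; moves with the drawer; when home, 68 mm in front of the box's centre, 8 mm proud of the carcass; axes as the box.
- green_bolt (a joint): Steel slide bolt on the green box's lid: 0 = unlocked, 0.025 m = locked, end of travel, toward the box's -y (right). Starts 0 to 0.003. About 1.5 N of friction; stays where it is left. Its 14 mm wide finger hangs 74 to 78 mm in front of the box's centre, 18 to 62 mm up: unlocked at box y +50 to +64 mm, beside the drawer; locked in front of its panel.
- green_tab (a point): Centre of the left (+y) face of the red tab on the green box's bolt, 72 mm up. Tab 24 (x) by 16 (y) mm, from 62 to 82 mm up. This point lies 30 mm in front of the box's centre, at box y +58 mm unlocked, +33 mm locked; axes as the box.
- white_box: Stone box whose drawer holds two rough white plaster stones: low dark wooden box fixed to the bench, 120 (x) by 130 (y) mm, lid top 58 mm up; origin at the centre of its underside. Its -x side is the front, where its drawer slides out; its +y is its left for one who faces the front. The green and white boxes are alike but for the stones; either may be the left one on the bench.
- white_drawer (a joint): Drawer of the white box: 0 = fully home, up to 0.060 m = pulled out along the box's -x. Starts 0.030 to 0.055. About 1.5 N of friction; stays where it is left. Behind its panel the tray is filled with grey felt, level with the panel's top; the stones stand up to 14 mm above the felt, centres about 27 mm behind the panel's face.
- white_front (a point): Centre of the outer face of the white drawer's plain front panel (92 mm wide, from 6 to 38 mm above the bench), 22 mm up; moves with the drawer; when home, 68 mm in front of the box's centre, 8 mm proud of the carcass; axes as the box.
- white_bolt (a joint): Steel slide bolt on the white box's lid: 0 = unlocked, 0.025 m = locked, end of travel, toward the box's -y (right). Starts 0 to 0.003. About 1.5 N of friction; stays where it is left. Its 14 mm wide finger hangs 74 to 78 mm in front of the box's centre, 18 to 62 mm up: unlocked at box y +50 to +64 mm, beside the drawer; locked in front of its panel.
- white_tab (a point): Centre of the left (+y) face of the red tab on the white box's bolt, 72 mm up. Tab 24 (x) by 16 (y) mm, from 62 to 82 mm up. This point lies 30 mm in front of the box's centre, at box y +58 mm unlocked, +33 mm locked; axes as the box.
- green_tab_left: The left half (+y) of the green box's red tab; origin coincides with the green box's origin but moves with the bolt. Both halves pressed at once counts as pinched.
- green_tab_right: The right half (-y) of the green box's red tab; origin coincides with the green box's origin but moves with the bolt. Both halves pressed at once counts as pinched.
- green_stone_0: Dark green stone about 20 mm across, fixed in the felt of the green box's drawer, right one; origin under it, at felt height.
- green_stone_1: Dark green stone about 20 mm across, fixed in the felt of the green box's drawer, left one; origin under it, at felt height.
- ring_clamp: Bystander: loose wooden ring clamp, 150x30x31 mm, lying between the two boxes; origin at the centre of its underside.
- pigment_jar: Bystander: loose brown jar with white cap, 35 mm across, 46 mm tall, between the two boxes; origin at the centre of its underside.
- wax_block: Bystander: loose pale blue wax block 62x77x20 mm, behind; origin at the centre of its underside.

How it is judged:
On the way, in this order (a step that is already met when the one before it is completed fails the run):
1. the green box's drawer is pushed home while its bolt is still unlocked (value of joint green_drawer below 0.004 m and value of joint green_bolt below 0.008 m), for 0.2 s.
2. its bolt is pushed across with the drawer home (value of joint green_drawer below 0.004 m and value of joint green_bolt above 0.021 m), for 0.2 s.
At the end, for the whole second after the job is handed in: The green box's drawer is within 4 mm of fully home and its bolt within 4 mm of the end of its travel, both at rest; the white box is still open and unbolted; ring clamp, jar and wax block lie within 20 mm of where they were (all of step 2 and velocity of joint each of green_drawer, green_bolt below 0.01 m/s and value of joint white_drawer above 0.02 m and value of joint white_bolt below 0.008 m and distance of each of ring_clamp, pigment_jar, wax_block from where it was at the start of the episode below 0.02 m); the robot touches nothing.
It fails at once if the green box's bolt is pushed across (more than 8 mm) while its drawer is still more than 6 mm open (value of joint green_bolt above 0.008 m and value of joint green_drawer above 0.006 m).
It fails at once if the red tab is pinched (both halves pressed with more than 2 N at once) (contact force between the fingers and green_tab_left above 2 N and contact force between the fingers and green_tab_right above 2 N).
It fails at once if a green stone is touched with more than 2 N (contact force between the fingers and green_stone_0 above 2 N or contact force between the fingers and green_stone_1 above 2 N).
It fails at once if the white box's drawer is moved more than 6 mm or its bolt more than 5 mm (distance of white_front from where it was at the start of the episode above 0.006 m or distance of white_tab from where it was at the start of the episode above 0.005 m).
It fails at once if a bystander (ring clamp, jar, wax block) is lifted or moved more than 20 mm (distance of any of ring_clamp, pigment_jar, wax_block from where it was at the start of the episode above 0.02 m).
It also fails if it takes over 40 s, if anything falls off the work surface, if the arm or the gripper's body presses on something with over 40 N, if the wrist force passes 120 N, or if a joint passes its speed limit or range.

### The arm

A 6-joint arm with a two-finger parallel gripper is mounted at the origin on a cart in front of the work surface, level with it; the furniture and walls round the work are solid. World frame = base frame: x ahead of the robot, y to its left, z up, the work surface at z = 0. Lengths are in m, angles in rad, forces in N, time in s.
With the tool pointing down it reaches from about 0.375 to 0.925 m from the base axis. Payload 5.7 kg.
Tool frame: the origin (TCP) lies midway between the tips of the shut fingers; the grasp point (between the pads) lies 19 mm behind it; z points along the fingers, y is the line along which they close (so a half turn about z gives the same grasp; the last joint's range is limited). The gripper opens to 85 mm and grips with 20 to 120 N. Pads are 22 mm wide; open, the fingers measure 114 mm over their backs; the gripper's body (76 mm by 85 mm) begins 54 mm behind the grasp point. The pads swing forward as they close: fully open they stand 13 mm farther back than shut.
Start: joints at [-1.459, 0.359, 1.51, -0, 1.272, -0.115], TCP at [0.135, -0.585, 0.231] pointing down, gripper open.
Joint ranges: [-2.97, 2.97], [-1.01, 2.36], [0.21, 2.38], [-0.96, 4.11], [0.2, 2.71], [-2.98, 2.98]. Speed limits (rad/s): [2.39, 2.39, 3.14, 3.14, 3.14, 3.14].

### API

Orientations are given as a unit quaternion [x, y, z, w].
In Python, from station import telemetry, imaging, r gives the robot as it stands.
- The arm moves only by the tool servo_tool, never from a script. Its argument "steps" is a list of rows, each an object of numbers: "tx", "ty", "tz": the shift along the tool's x, y, z in cm; "ax", "ay", "az": the turn, a rotation vector about the tool's x, y, z in rad. In form: [{"tx": .., "ty": .., "tz": .., "ax": .., "ay": .., "az": ..}, ...]. A call has 1 to 10 rows; each row is the pose to reach, as a shift and turn from the pose commanded when the call began, along the tool's axes at that moment; what a row does not reach only later rows make up. A row lasts 1/10 s, in which the tool goes at most 50 mm and 8.59 degrees, less where a joint would pass 70% of its speed; a pose out of reach is approached as far as the arm can. A call with a gripper value outside its range is refused whole. "grip" is the closure in counts, from 0 (fully open) to 255 (shut), set as the call begins (left out, the last holds). The fingers move at their own pace and stop on an object; "force" is the grip in N (left out, the last holds). Time passes only in rows, so rows that repeat a pose let the fingers close. It gives the time, the measured TCP pose, the force, the opening and the grip force at its end, in the units of the state.
- telemetry.state(): the state, without advancing time (a new reading comes with each control period).
- imaging.capture(name): name is "scene" or "top" or "wrist"; returns the picture (384x512x3 uint8, red, green, blue); there is no depth.
- imaging.calibration(name): a dict with "fx", "fy", "cx", "cy" (pixels), "distortion" ([k1, k2, p1, p2, k3] as OpenCV has them; the pictures are not rectified), "T" (4x4, takes a point from camera to world coordinates); the wrist camera has in their place "tool_from_camera" (4x4, takes a point from camera to tool coordinates, whose origin is the TCP and whose axes are the flange's). Camera axes: x right, y down, z forward; pixel columns grow to the right and rows downward; lengths in m; the calibration is good to about 2 mm. A picture is of the moment at which its call begins: read the wrist's pose just before it. calibration takes no time and is no camera call.
- r.sign_off(): hands the job in; it is judged then, once.
The state is a dict: "clock": time; "joints": joint angles; "qvel": joint speeds; "joint_torque": joint torques, N m; "tool_pos": TCP position; "tool_rot": TCP orientation; "contact_force": force on the tool from outside, world axes, zero at the start; "moment": the same for the moment, N m; "width": finger opening in m; "gripper_force": force on a finger pad.
Only numpy, scipy, OpenCV 4.12 (cv2) and the standard library are available. Lean on these libraries where they do the work, as an engineer would, in place of code of your own. Each camera call takes 0.05 s, during which the arm holds its last target. There are 200 camera calls.

## Working session

There is one attempt and no reset: what is moved stays moved. The work goes in short steps, Python scripts to look and compute and a tool call to move; the robot and the scene stay as the last step left them, time stands still between calls to the robot, and variables do not carry over. Pictures are saved under pics/ and viewed, at most 10 in all, crops included, and the job is handed in when it is done.

Besides the shell and the picture viewer there is one more tool, called after ">>>" as name([rows], argument=value, ...), one row to a line, values as JSON. servo_tool: Moves the arm, as the interface text tells. Its arguments: {"type":"object","properties":{"steps":{"type":"array"},"grip":{"type":"number"},"force":{"type":"number"}},"required":["steps"]}

```bash
mkdir -p pics
python3 - <<'E'
from station import telemetry, imaging, r
import cv2,numpy as np
s=telemetry.state();print(s['clock'],s['tool_pos'],s['tool_rot'],s['width'])
for n in("top","scene"):
    im=imaging.capture(n);cv2.imwrite(f"pics/{n}0.png",im[:,:,::-1])
    c=imaging.calibration(n);print(n,c['fx'],c['cx'],c['cy'],np.round(c['T'],3).tolist(),c['distortion'])
E
```

```text
0.0 [ 0.13483688 -0.58392727  0.23046427] [ 9.93575649e-01  1.13166038e-01 -9.62256195e-07 -9.37245521e-04] 0.08507188136417002
top 353.54945924935805 258.0381487062893 190.52868281429073 [[0.015, -0.992, 0.124, 0.505], [-1.0, -0.014, 0.007, 0.025], [-0.005, -0.124, -0.992, 1.005], [0.0, 0.0, 0.0, 1.0]] [-0.09373027  0.          0.          0.          0.        ]
scene 398.8791594412349 253.2915576570697 196.93056306458766 [[-0.888, -0.294, 0.353, 0.254], [-0.459, 0.555, -0.693, 0.758], [0.008, -0.778, -0.628, 0.709], [0.0, 0.0, 0.0, 1.0]] [-0.08927406  0.          0.          0.          0.        ]
```

View pics/top0.png

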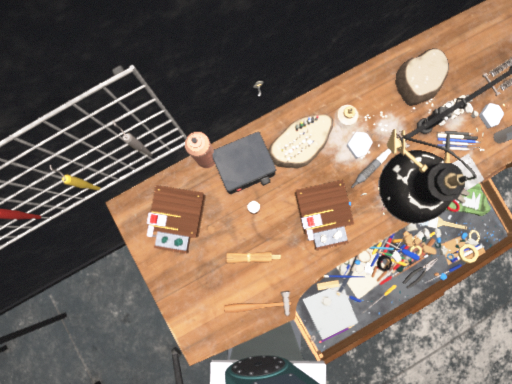

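View pics/scene0.png

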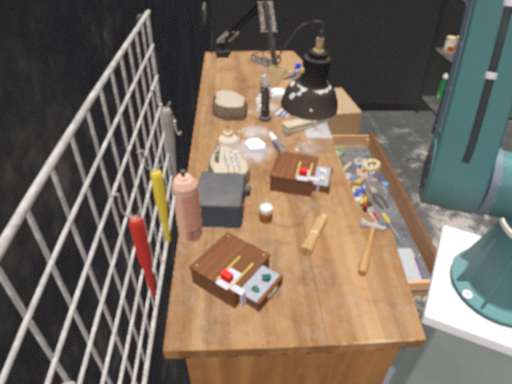

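The top view shows the green box at the left, around (175,215), with its red tab at (155,218) and felt with green stones at (172,241). The white box is around (325,210), the jar at (253,207) and the ring clamp at (253,257). I'll enlarge the green box for measuring.

```bash
cat > h.py <<'E'
import cv2,numpy as np
from station import telemetry, imaging, r
def ray(c,px,h):
    K=np.array([[c['fx'],0,c['cx']],[0,c['fy'],c['cy']],[0,0,1.]])
    u=cv2.undistortPoints(np.array(px,float).reshape(-1,1,2),K,np.array(c['distortion'])).reshape(-1,2)
    T=np.array(c['T']);d=np.c_[u,np.ones(len(u))]@T[:3,:3].T
    return T[:3,3]+d*((h-T[2,3])/d[:,2])[:,None]
E
python3 - <<'E'
from h import *
for n,(x0,y0,x1,y1) in dict(top=(140,175,215,260),scene=(180,225,295,315)).items():
    im=cv2.imread(f"pics/{n}0.png")
    c=imaging.calibration(n); hsv=cv2.cvtColor(im,cv2.COLOR_BGR2HSV)
    H,S,V=[hsv[:,:,i].astype(int) for i in range(3)]
    box=np.zeros(H.shape,bool);box[y0:y1,x0:x1]=1
    for nm,m,h in(("red",((H<6)|(H>174))&(S>190)&(V>120),.082),("green",(H>60)&(H<100)&(S>90)&(V<140),.046),("felt",(S<75)&(V>70)&(V<190),.038)):
        k,l,st,ce=cv2.connectedComponentsWithStats((m&box).astype(np.uint8))
        for i in range(1,k):
            if st[i,4]>8: print(n,nm,st[i],ce[i].round(1),ray(c,ce[i],h).round(4))
t=cv2.imread("pics/top0.png")[175:260,140:215];s=cv2.imread("pics/scene0.png")[225:315,180:295]
f=lambda a,k:cv2.resize(a,None,fx=k,fy=k,interpolation=cv2.INTER_CUBIC)
a=f(t,5);cv2.imwrite("pics/c.png",np.hstack([a,cv2.resize(f(s,3.6),(415,425))]))
E
```

```text
top green [163 237   4   5  12] [164.5 239.1] [[0.4891 0.2835 0.046 ]]
top green [175 240   7   5  23] [178. 242.] [[0.482 0.246 0.046]]
top felt [157 231  10   2  10] [161.5 231.6] [[0.5092 0.2948 0.038 ]]
top felt [179 235  10  16  29] [185.4 242. ] [[0.4822 0.2276 0.038 ]]
top felt [161 236   7   7  17] [164.1 238.9] [[0.4895 0.2869 0.038 ]]
top felt [174 238   9   9  24] [178.  241.9] [[0.4821 0.248  0.038 ]]
scene red [221 274  11   7  33] [226.1 277.4] [[0.536  0.3203 0.082 ]]
scene green [263 275   6   5  26] [265.7 277.2] [[0.4781 0.2554 0.046 ]]
scene felt [202 225  39   3  66] [220.3 225.8] [[0.6502 0.1559 0.038 ]]
scene felt [240 265  30  22  63] [255.  273.3] [[0.5061 0.2506 0.038 ]]
scene felt [261 273  11  10  47] [266.2 277.6] [[0.4793 0.2498 0.038 ]]
scene felt [233 274  47  33 149] [250.3 295.8] [[0.4871 0.3083 0.038 ]]
scene felt [215 281  17  10  26] [222. 287.] [[0.5503 0.3159 0.038 ]]
scene felt [251 285   9   8  36] [255.1 288.8] [[0.4868 0.2877 0.038 ]]
scene felt [269 287   9  10  30] [273.  291.5] [[0.4504 0.2767 0.038 ]]
```

View pics/c.png

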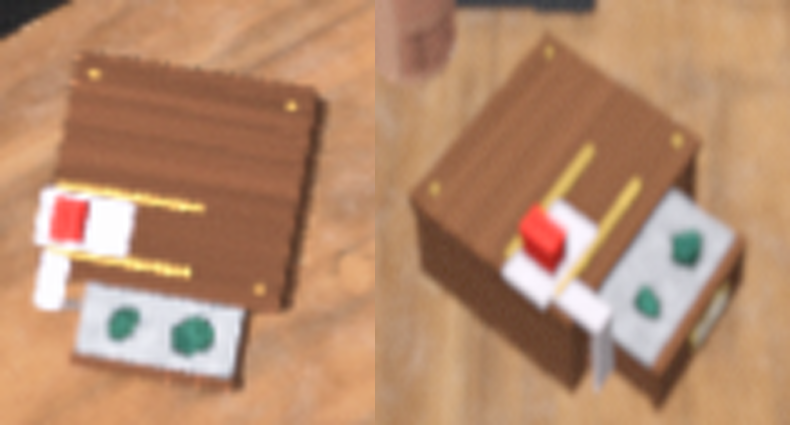

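The crop shows the tab top at (69,219) and the lid corners at (83,55), (318,92) and (288,310). The panel's top front edge runs from (72,360) to (235,383). The bolt finger, at (50,285), stands beside the drawer.

Run:
```python
from h import *
c=imaging.calibration("top")
f=lambda p:(np.array(p)+.5)/5-.5+[140,175]
L=ray(c,f([(83,55),(318,92),(288,310)]),.058);P=ray(c,f([(72,360),(238,384)]),.038);T=ray(c,f([(69,219)]),.082);G=ray(c,f([(123,324),(193,335)]),.047)
print(L.round(4),P.round(4),T.round(4),G.round(4))
print("sizes",np.linalg.norm(L[0]-L[1]),np.linalg.norm(L[1]-L[2]),np.linalg.norm(P[0]-P[1]))
a=[np.arctan2(v[1],v[0])-np.pi/2 for v in(L[0]-L[1],P[0]-P[1])]+[np.arctan2(*(L[1]-L[2])[1::-1])]
print("yaw",np.round(a,3))
# box axes with mean yaw
y=np.mean(a);R=np.array([[np.cos(y),-np.sin(y)],[np.sin(y),np.cos(y)]])
o=(L[0]+L[2])[:2]/2
print("yaw",y,"origin",o,"panel",(P[:,:2]-o)@R,"tab",(T[:,:2]-o)@R,"stones",(G[:,:2]-o)@R)
```

```text
[[0.6336 0.3097 0.058 ]
 [0.6151 0.1797 0.058 ]
 [0.4977 0.1921 0.058 ]] [[0.4678 0.314  0.038 ]
 [0.4569 0.2218 0.038 ]] [[0.5431 0.3057 0.082 ]] [[0.4882 0.284  0.047 ]
 [0.4831 0.2454 0.047 ]]
sizes 0.13128455039882153 0.11811456057279603 0.09285888800284167
yaw [-0.141 -0.118 -0.105]
yaw -0.1214293377303644 origin [0.56563692 0.25091062] panel [[-0.10471572  0.05077153]
 [-0.10438872 -0.04208678]] tab [[-0.02899475  0.0517028 ]] stones [[-0.08086219  0.02346908]
 [-0.08125126 -0.01548312]]
```

Run:
```python
from h import *
a=imaging.calibration("top");b=imaging.calibration("scene")
for n,p,q in(("lampcentre",(425,185),(312,95)),("bulbend",(455,180),(318,45))):
  best=min((np.linalg.norm(ray(a,[p],h)[0]-ray(b,[q],h)[0]),h) for h in np.arange(0,.7,.01))
  print(n,best,ray(a,[p],best[1]).round(3))
print(ray(a,[(385,185)],.25),ray(a,[(420,220)],.25),ray(a,[(420,220)],.1))
y=-.1214;R=np.array([[np.cos(y),-np.sin(y)],[np.sin(y),np.cos(y)]])
o=np.array([.56564,.25091])+R@[0,.003]
for p in [(-.15,0),(-.12,0),(-.068-.0145,0),(-.15,.10),(-.03,.10),(-.03,.058+.011),(-.03,.033+.011)]: print(p,(o+R@p).round(4))
```

```text
lampcentre (np.float64(0.008821519124201815), np.float64(0.17)) [[ 0.629 -0.375  0.17 ]]
bulbend (np.float64(0.0011735845200037465), np.float64(0.34)) [[ 0.615 -0.356  0.34 ]]
[[ 0.61590394 -0.24654048  0.25      ]] [[ 0.54029554 -0.32252186  0.25      ]] [[ 0.54723058 -0.39154915  0.1       ]]
(-0.15, 0) [0.4171 0.2721]
(-0.12, 0) [0.4469 0.2684]
(-0.0825, 0) [0.4841 0.2639]
(-0.15, 0.1) [0.4292 0.3713]
(-0.03, 0.1) [0.5483 0.3568]
(-0.03, 0.069) [0.5446 0.326 ]
(-0.03, 0.044) [0.5416 0.3012]
```

>>> servo_tool([
  {"tx":3,"ty":-3.1,"az":-0.12},
  {"tx":6,"ty":-6.2,"az":-0.24},
  {"tx":9,"ty":-9.3,"az":-0.36},
  {"tx":12,"ty":-12.4,"az":-0.48},
  {"tx":15,"ty":-15.5,"az":-0.6},
  {"tx":18.2,"ty":-18.8,"az":-0.72},
  {"tx":21.5,"ty":-22.1,"az":-0.84},
  {"tx":24.8,"ty":-25.5,"az":-0.96},
  {"tx":28.1,"ty":-28.9,"az":-1.1},
  {"tx":31.4,"ty":-32.3,"az":-1.223},
], grip=255, force=20)

```text
$.steps[0]: bad value
```

>>> servo_tool([
  {"tx":3,"ty":-3.1,"tz":0,"ax":0,"ay":0,"az":-0.12},
  {"tx":6,"ty":-6.2,"tz":0,"ax":0,"ay":0,"az":-0.24},
  {"tx":9,"ty":-9.3,"tz":0,"ax":0,"ay":0,"az":-0.36},
  {"tx":12,"ty":-12.4,"tz":0,"ax":0,"ay":0,"az":-0.48},
  {"tx":15,"ty":-15.5,"tz":0,"ax":0,"ay":0,"az":-0.6},
  {"tx":18.2,"ty":-18.8,"tz":0,"ax":0,"ay":0,"az":-0.72},
  {"tx":21.5,"ty":-22.1,"tz":0,"ax":0,"ay":0,"az":-0.84},
  {"tx":24.8,"ty":-25.5,"tz":0,"ax":0,"ay":0,"az":-0.96},
  {"tx":28.1,"ty":-28.9,"tz":0,"ax":0,"ay":0,"az":-1.1},
  {"tx":31.4,"ty":-32.3,"tz":0,"ax":0,"ay":0,"az":-1.223},
], grip=255, force=20)

```text
clock: 1.1
tool_pos: [0.3686, -0.1974, 0.2312]
tool_rot: [0.747, 0.665, 0.0, -0.0]
contact_force: [0.3, 0.4, -0.2]
width: -0.0003
gripper_force: 0.0
```

>>> servo_tool([
  {"tx":4.7,"ty":1,"tz":0,"ax":0,"ay":0,"az":0},
  {"tx":9.4,"ty":2,"tz":0,"ax":0,"ay":0,"az":0},
  {"tx":14.1,"ty":2,"tz":0,"ax":0,"ay":0,"az":0},
  {"tx":18.8,"ty":2,"tz":0,"ax":0,"ay":0,"az":0},
  {"tx":23.5,"ty":2,"tz":0,"ax":0,"ay":0,"az":0},
  {"tx":28.2,"ty":1,"tz":0,"ax":0,"ay":0,"az":0},
  {"tx":32.9,"ty":0,"tz":0,"ax":0,"ay":0,"az":0},
  {"tx":37.6,"ty":-1,"tz":0,"ax":0,"ay":0,"az":0},
  {"tx":42.3,"ty":-1,"tz":1,"ax":0,"ay":0,"az":0},
  {"tx":47,"ty":-1,"tz":2,"ax":0,"ay":0,"az":0},
])

```text
clock: 2.1
tool_pos: [0.4146, 0.2706, 0.2113]
tool_rot: [0.748, 0.663, 0.0, 0.0]
contact_force: [1.6, -0.1, 0.8]
width: 0.0001
gripper_force: 0.0
```

Run:
```python
from h import *
s=telemetry.state();print(s['clock'],s['tool_pos'],s['tool_rot'])
c=imaging.calibration("wrist");im=imaging.capture("wrist");cv2.imwrite("pics/w1.png",im[:,:,::-1])
print(c)
```

```text
2.1 [0.41460022 0.2706168  0.21128474] [7.48316091e-01 6.63342190e-01 3.71141325e-04 1.72456527e-04]
{'fx': 278.62244746835586, 'fy': 278.62244746835586, 'cx': 257.49213944809054, 'cy': 195.87022985184777, 'distortion': array([0.01265365, 0.        , 0.        , 0.        , 0.        ]), 'tool_from_camera': array([[-9.00471882e-04, -9.50003547e-01, -3.12237810e-01,
         7.89242878e-02],
       [ 9.99997548e-01, -1.48717641e-03,  1.64090694e-03,
         1.01470538e-03],
       [-2.02322012e-03, -3.12235567e-01,  9.50002557e-01,
        -1.42999367e-01],
       [ 0.00000000e+00,  0.00000000e+00,  0.00000000e+00,
         1.00000000e+00]])}
```

View pics/w1.png

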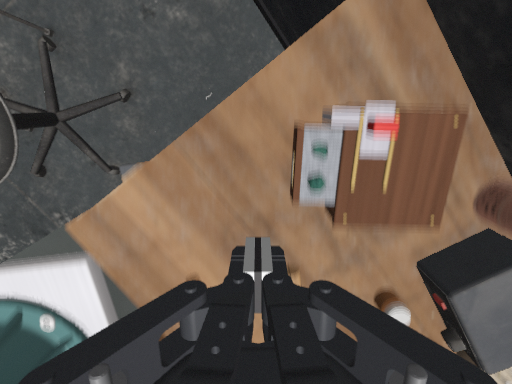

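The wrist view shows the panel's outer face at column ~293, rows 123–200, with lid corners near (466,107), (437,227) and (335,222). The tab is at (385,126), and the shut fingers are at the bottom centre. I'll cross-check against the top-view estimate using a settled frame.

Run:
```python
from h import *
from scipy.spatial.transform import Rotation as Ro
s=telemetry.state();print(s['tool_pos'])
c=imaging.calibration("wrist");im=imaging.capture("wrist")[:,:,::-1]
T=np.eye(4);T[:3,:3]=Ro.from_quat(s['tool_rot']).as_matrix();T[:3,3]=s['tool_pos'];c['T']=T@c['tool_from_camera']
np.save("Tw.npy",c['T'])
cv2.imwrite("pics/w2.png",cv2.resize(im[85:245,280:480],None,fx=3.5,fy=3.5,interpolation=cv2.INTER_CUBIC))
```

```text
[0.41549936 0.27684997 0.20993522]
```

View pics/w2.png

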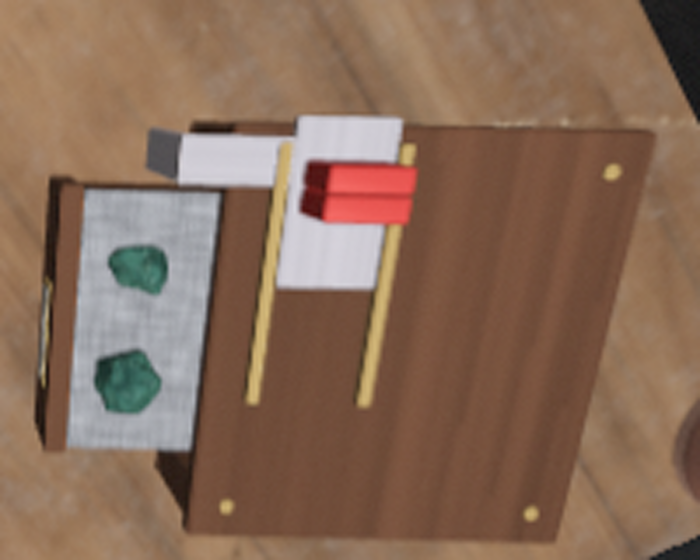

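The settled crop shows lid corners at (655,132), (556,541) and (187,533), with the panel's top front edge running (63,178) to (45,450). The tab top spans columns 327–417 and rows 165–222.

Run:
```python
from h import *
c=imaging.calibration("wrist");c['T']=np.load("Tw.npy")
f=lambda p:(np.array(p)+.5)/3.5-.5+[280,85]
L=ray(c,f([(655,132),(556,541),(187,533)]),.058);P=ray(c,f([(63,178),(45,450)]),.038);T=ray(c,f([(372,165),(370,194),(372,222)]),.082)
print(np.linalg.norm(L[0]-L[1]),np.linalg.norm(L[1]-L[2]),np.linalg.norm(P[0]-P[1]))
print([np.arctan2(v[1],v[0])-np.pi/2 for v in(L[0]-L[1],P[0]-P[1])],np.arctan2(*(L[1]-L[2])[1::-1]))
print(L.round(4),P.round(4),T.round(4),(L[0]+L[2])/2)
s=telemetry.state();print(s['tool_pos'])
```

```text
0.13203536246092556 0.12304962042318159 0.09262390351652491
[np.float64(-0.13736273121541887), np.float64(-0.14315927365734793)] -0.14333119185136878
[[0.6365 0.3121 0.058 ]
 [0.6184 0.1813 0.058 ]
 [0.4966 0.1989 0.058 ]] [[0.467  0.3178 0.038 ]
 [0.4538 0.2261 0.038 ]] [[0.5447 0.3161 0.082 ]
 [0.5444 0.3084 0.082 ]
 [0.5451 0.3006 0.082 ]] [0.56654415 0.25551979 0.058     ]
[0.41491397 0.27326583 0.21018601]
```

>>> servo_tool([
  {"tx":0,"ty":0,"tz":4.6,"ax":0,"ay":0,"az":0.018},
  {"tx":0,"ty":0,"tz":9.2,"ax":0,"ay":0,"az":0.018},
  {"tx":0,"ty":0,"tz":13.8,"ax":0,"ay":0,"az":0.018},
  {"tx":0,"ty":0,"tz":17,"ax":0,"ay":0,"az":0.018},
  {"tx":0,"ty":0,"tz":18.8,"ax":0,"ay":0,"az":0.018},
  {"tx":0,"ty":0,"tz":18.8,"ax":0,"ay":0,"az":0.018},
  {"tx":0,"ty":0,"tz":18.8,"ax":0,"ay":0,"az":0.018},
])

```text
clock: 2.9
tool_pos: [0.415, 0.268, 0.0235]
tool_rot: [0.755, 0.656, -0.0, -0.0]
contact_force: [0.1, -0.6, 0.3]
width: 0.0003
gripper_force: 0.0
```

>>> servo_tool([
  {"tx":0.5,"ty":1.5,"tz":0,"ax":0,"ay":0,"az":0},
  {"tx":0.5,"ty":2.5,"tz":0,"ax":0,"ay":0,"az":0},
  {"tx":0.5,"ty":3.3,"tz":0,"ax":0,"ay":0,"az":0},
  {"tx":0.5,"ty":4.0,"tz":0,"ax":0,"ay":0,"az":0},
  {"tx":0.5,"ty":4.7,"tz":0,"ax":0,"ay":0,"az":0},
  {"tx":0.5,"ty":5.3,"tz":0,"ax":0,"ay":0,"az":0},
  {"tx":0.5,"ty":5.8,"tz":0,"ax":0,"ay":0,"az":0},
  {"tx":0.5,"ty":6.2,"tz":0,"ax":0,"ay":0,"az":0},
  {"tx":0.5,"ty":6.5,"tz":0,"ax":0,"ay":0,"az":0},
  {"tx":0.5,"ty":6.5,"tz":0,"ax":0,"ay":0,"az":0},
])

```text
clock: 3.9
tool_pos: [0.4806, 0.2644, 0.0232]
tool_rot: [0.755, 0.656, 0.0, 0.0]
contact_force: [-0.7, -0.4, -0.7]
width: 0.0002
gripper_force: 0.0
```

>>> servo_tool([
  {"tx":0,"ty":0.3,"tz":0,"ax":0,"ay":0,"az":0},
  {"tx":0,"ty":0.5,"tz":0,"ax":0,"ay":0,"az":0},
  {"tx":0,"ty":0.6,"tz":0,"ax":0,"ay":0,"az":0},
  {"tx":0,"ty":0.6,"tz":0,"ax":0,"ay":0,"az":0},
])

```text
clock: 4.3
tool_pos: [0.4841, 0.2638, 0.0232]
tool_rot: [0.755, 0.656, -0.001, -0.001]
contact_force: [-5.7, 2.8, 4.2]
width: -0.0
gripper_force: 3.2
```

>>> servo_tool([
  {"tx":0,"ty":0.2,"tz":0,"ax":0,"ay":0,"az":0},
  {"tx":0,"ty":0.4,"tz":0,"ax":0,"ay":0,"az":0},
  {"tx":0,"ty":0.4,"tz":0,"ax":0,"ay":0,"az":0},
])

```text
clock: 4.6
tool_pos: [0.4843, 0.2636, 0.0231]
tool_rot: [0.755, 0.656, -0.004, -0.003]
contact_force: [-15.9, 7.3, 11.6]
width: -0.0003
gripper_force: 8.2
```

>>> servo_tool([
  {"tx":0,"ty":-1.5,"tz":0,"ax":0,"ay":0,"az":0},
  {"tx":0,"ty":-4,"tz":0,"ax":0,"ay":0,"az":0},
  {"tx":0,"ty":-6,"tz":-2,"ax":0,"ay":0,"az":0},
  {"tx":0,"ty":-6,"tz":-6,"ax":0,"ay":0,"az":0},
  {"tx":2,"ty":-6,"tz":-10,"ax":0,"ay":0,"az":0},
  {"tx":6,"ty":-6,"tz":-12,"ax":0,"ay":0,"az":0},
  {"tx":10,"ty":-6,"tz":-12,"ax":0,"ay":0,"az":0},
  {"tx":10,"ty":-6,"tz":-12,"ax":0,"ay":0,"az":0},
  {"tx":10,"ty":-6,"tz":-12,"ax":0,"ay":0,"az":0},
])

```text
clock: 5.5
tool_pos: [0.4444, 0.3709, 0.1433]
tool_rot: [0.754, 0.657, 0.0, 0.0]
contact_force: [-0.1, -0.8, -0.2]
width: -0.0001
gripper_force: 0.0
```

Run:
```python
from h import *
from scipy.spatial.transform import Rotation as Ro
s=telemetry.state();print(s['clock'],s['tool_pos'],s['tool_rot'])
c=imaging.calibration("wrist");im=imaging.capture("top")[:,:,::-1]
cv2.imwrite("pics/t2.png",cv2.resize(im[170:275,110:240],None,fx=5,fy=5,interpolation=cv2.INTER_CUBIC))
```

```text
5.5 [0.44437873 0.37093688 0.14325978] [7.53890453e-01 6.57000024e-01 2.67114577e-04 2.85555685e-04]
```

View pics/t2.png

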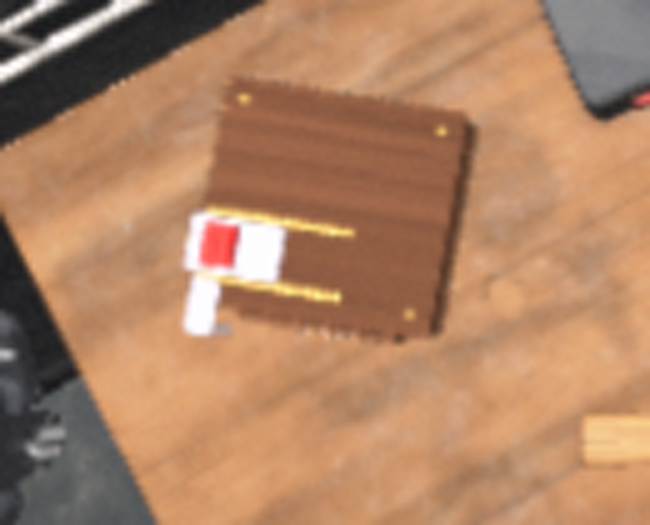

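The drawer is home: no felt shows, and the panel sits flush next to the still-unlocked bolt finger at crop (205,310). Next I go to the left of the tab.

>>> servo_tool([
  {"tx":0,"ty":3.5,"tz":0,"ax":0,"ay":0,"az":0},
  {"tx":0,"ty":7,"tz":0,"ax":0,"ay":0,"az":0},
  {"tx":-0.7,"ty":10.6,"tz":0,"ax":0,"ay":0,"az":0},
  {"tx":-1.2,"ty":10.6,"tz":2.5,"ax":0,"ay":0,"az":0},
  {"tx":-1.2,"ty":10.6,"tz":5.5,"ax":0,"ay":0,"az":0},
  {"tx":-1.2,"ty":10.6,"tz":7.3,"ax":0,"ay":0,"az":0},
  {"tx":-1.2,"ty":10.6,"tz":7.3,"ax":0,"ay":0,"az":0},
  {"tx":-1.2,"ty":10.6,"tz":7.3,"ax":0,"ay":0,"az":0},
])

```text
clock: 6.35
tool_pos: [0.5473, 0.3427, 0.07]
tool_rot: [0.755, 0.656, -0.001, -0.0]
contact_force: [0.3, -0.6, 0.4]
width: 0.0002
gripper_force: 0.0
```

>>> servo_tool([
  {"tx":-0.8,"ty":0,"tz":0,"ax":0,"ay":0,"az":0},
  {"tx":-1.4,"ty":0,"tz":0,"ax":0,"ay":0,"az":0},
  {"tx":-1.9,"ty":0,"tz":0,"ax":0,"ay":0,"az":0},
  {"tx":-2.4,"ty":0,"tz":0,"ax":0,"ay":0,"az":0},
  {"tx":-2.9,"ty":0,"tz":0,"ax":0,"ay":0,"az":0},
  {"tx":-3.4,"ty":0,"tz":0,"ax":0,"ay":0,"az":0},
  {"tx":-3.8,"ty":0,"tz":0,"ax":0,"ay":0,"az":0},
  {"tx":-4.1,"ty":0,"tz":0,"ax":0,"ay":0,"az":0},
  {"tx":-4.3,"ty":0,"tz":0,"ax":0,"ay":0,"az":0},
  {"tx":-4.3,"ty":0,"tz":0,"ax":0,"ay":0,"az":0},
])

```text
clock: 7.35
tool_pos: [0.5425, 0.3045, 0.0706]
tool_rot: [0.755, 0.656, 0.003, -0.002]
contact_force: [-0.8, 13.0, -2.0]
width: -0.0004
gripper_force: 6.5
```

>>> servo_tool([
  {"tx":-0.2,"ty":0,"tz":0,"ax":0,"ay":0,"az":0},
  {"tx":-0.4,"ty":0,"tz":0,"ax":0,"ay":0,"az":0},
  {"tx":-0.4,"ty":0,"tz":0,"ax":0,"ay":0,"az":0},
])

```text
clock: 7.65
tool_pos: [0.5425, 0.3042, 0.0708]
tool_rot: [0.755, 0.655, 0.005, -0.003]
contact_force: [0.4, 26.0, -5.6]
width: 0.0001
gripper_force: 12.7
```

Firm end stop. I back off the way I came, rise and check.

>>> servo_tool([
  {"tx":1.5,"ty":0,"tz":0,"ax":0,"ay":0,"az":0},
  {"tx":4,"ty":0,"tz":0,"ax":0,"ay":0,"az":0},
  {"tx":5,"ty":0,"tz":-3,"ax":0,"ay":0,"az":0},
  {"tx":5,"ty":0,"tz":-7,"ax":0,"ay":0,"az":0},
  {"tx":5,"ty":-4,"tz":-9,"ax":0,"ay":0,"az":0},
  {"tx":5,"ty":-8,"tz":-9,"ax":0,"ay":0,"az":0},
  {"tx":5,"ty":-11,"tz":-9,"ax":0,"ay":0,"az":0},
  {"tx":5,"ty":-11,"tz":-9,"ax":0,"ay":0,"az":0},
  {"tx":5,"ty":-11,"tz":-9,"ax":0,"ay":0,"az":0},
])

```text
clock: 8.55
tool_pos: [0.4387, 0.3617, 0.1603]
tool_rot: [0.754, 0.657, -0.0, 0.0]
contact_force: [0.9, 0.1, -0.3]
width: 0.0001
gripper_force: 0.0
```

Run:
```python
from h import *
s=telemetry.state();print(s['clock'],s['tool_pos'],s['contact_force'])
a=imaging.capture("top")[170:275,110:240,::-1];b=imaging.capture("scene")[220:320,170:300,::-1]
cv2.imwrite("pics/t3.png",np.hstack([cv2.resize(x,(400,320),interpolation=cv2.INTER_CUBIC) for x in(a,b)]))
```

```text
8.55 [0.43869287 0.36170155 0.16027437] [ 0.91999277  0.136572   -0.30423848]
```

View pics/t3.png

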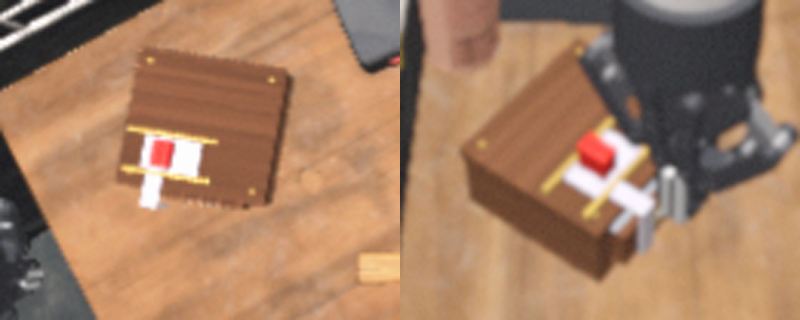

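The bolt is across in front of the home drawer: in the left crop the tab is at (162,152) and the finger at (150,190). The arm is clear.

```bash
python3 -c "
from station import r
print(r.sign_off())"
```

```text
the job is handed in; nothing more can be done
None
```

I pushed the green drawer home, then pushed its red tab to a firm end stop so the bolt's finger stands in front of it, and handed the job in; no verdict came back, and I took no final picture of the white box or the loose items, though the arm met no contact near them.

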